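Set the code reader to gauge height

TASK

Set the blue-collared code reader for today's tall tubes: twist its head counter-clockwise (seen from above) to unlock the telescopic post, raise it until the orange band on the head is level with the orange disc of the height gauge, then twist the head fully back to lock it there and let go. Do not force the head up or down while it is locked, and leave the green-collared reader and the gauge as they are.

Things in the scene. Friction and masses are not known exactly. Their poses are not given: they have to be found in the camera images.
- blue_handle (a point): Middle of the blue grip bar on the blue-collared reader's head, on the post's vertical axis, 16 mm below the bar's top. Bar 50 long (x) x 16 thick (y) x 40 mm tall, on a round grey head 48 mm across, 32 tall. x points to the black nose (60 mm out, below the bar), z up. Moves with the head. Base, rack and blue collar (46 mm across, top at 140 mm) are fixed. Bar top starts at 217 to 232 mm.
- blue_band (a point): Centre of the orange band (8 mm tall) round the blue reader's grey head, on the post's axis, 40 mm below blue_handle.
- blue_turn (a joint): Turn of the blue head, rad: 0 = locked (its start; a stop, nose over its white rack), growing counter-clockwise seen from above to a stop at 1.2. A clamp bites from about 0.75 down to 0 (up to about 0.4 N m to turn); above 0.85 (50 degrees) the post slides freely. It stays where it is left.
- blue_rise (a joint): How far the blue post is drawn out, m: 0 = collapsed, 0.10 = fully out; starts at 0 to 0.015. Unlocked it slides with 5 N of friction (about 8 N to lift) and does not sink by itself; locked, the clamp holds it until forced with 15 to 20 N or more.
- gauge_disc (a point): Centre of the orange disc (52 mm across, 8 mm thick) on the height gauge: a steel rod 296 mm tall on a 64 mm square dark foot, standing farther out between the two readers. The disc's height, 209 to 254 mm above the table, is the one the blue reader's orange band must get, 30 to 90 mm above its start.
- green_nose (a point): Tip of the black nose of the second reader, the same but with green collar and green bar; to be left alone.

How it is judged:
On the way, in this order (a step that is already met when the one before it is completed fails the run):
1. the blue head is twisted counter-clockwise to unlock (value of joint blue_turn above 0.8 rad), for 0.1 s.
2. unlocked, the head is raised until its band is level with the disc (value of joint blue_turn above 0.6 rad and z of blue_band in the frame of gauge_disc between -0.02 and 0.02 m), for 0.1 s.
At the end, for the whole second after the job is handed in: The blue reader's orange band is level with the gauge's disc within 15 mm in height, its head is turned back to locked within 10 degrees and at rest, and nothing is held (z of blue_band in the frame of gauge_disc between -0.015 and 0.015 m and value of joint blue_turn below 0.18 rad and velocity of joint blue_rise between -0.01 and 0.01 m/s and velocity of joint blue_turn between -0.1 and 0.1 rad/s); the robot touches nothing.
It fails at once if the blue head is forced up or down while locked (sliding faster than 30 mm/s, over 12 mm from its start and away from the disc's level) (value of joint blue_turn below 0.3 rad and distance of blue_band from where it was at the start of the episode above 0.012 m and not (z of blue_band in the frame of gauge_disc between -0.02 and 0.02 m) and (velocity of joint blue_rise above 0.03 m/s or velocity of joint blue_rise below -0.03 m/s)).
It fails at once if the green reader's head is turned or slid by more than 10 mm at its nose (distance of green_nose from where it was at the start of the episode above 0.01 m).
It fails at once if the gauge's disc is shifted by more than 6 mm (distance of gauge_disc from where it was at the start of the episode above 0.006 m).
It also fails if it takes over 45 s, if anything falls off the work surface, if the arm or the gripper's body presses on something with over 40 N, if the wrist force passes 120 N, or if a joint passes its speed limit or range.

ROBOT

A 6-joint arm with a two-finger parallel gripper is mounted at the origin on the work surface. World frame = base frame: x ahead of the robot, y to its left, z up, the work surface at z = 0. Lengths are in m, angles in rad, forces in N, time in s.
With the tool pointing down it reaches from about 0.275 to 0.875 m from the base axis. Payload 12.5 kg.
Tool frame: the origin (TCP) lies at the very end of the fingers, on their centre line; the grasp point (between the pads) lies 19 mm behind it; z points along the fingers, y is the line along which they close (so a half turn about z gives the same grasp; the last joint's range is limited). The gripper opens to 85 mm and grips with 20 to 120 N. Pads are 22 mm wide; open, the fingers measure 114 mm over their backs; the gripper's body (76 mm by 85 mm) begins 54 mm behind the grasp point. The pads swing forward as they close: fully open they stand 13 mm farther back than shut.
Start: joints at [-1.23, 0.351, 1.652, -0, 1.139, -0.085], TCP at [0.227, -0.501, 0.231] pointing down, gripper open.
Joint ranges: [-2.75, 2.75], [-0.79, 2.1], [0.01, 2.65], [-1.57, 4.71], [0.07, 3.14], [-2.87, 2.87]. Speed limits (rad/s): [2.22, 2.22, 2.79, 3.14, 3.14, 3.14].

INTERFACE

Orientations are given as a 3x3 rotation matrix whose columns are the frame's x, y, z axes.
In Python, from bench import manip gives the robot as it stands. Calls block until the motion is done:
- manip.move_ptp(position, orientation): joint-space move of the TCP to a pose.
- manip.move_l(position, attitude=None, max_speed=0.15): straight line of the TCP; attitude=None keeps the orientation; max_speed is the mean speed in m/s.
- manip.move_j(angles): joint-space move.
- manip.set_gripper(opening, effort=None): opening from 0.0 (shut) to 1.0 (fully open); effort is the grip in N (None keeps the last); returns when the fingers have stopped.
- manip.dwell(seconds).
- manip.inverse_kinematics(position, orientation): joint angles nearest the present ones, or None.
- manip.grab_frame(name): name is "scene" or "top" or "wrist"; returns (picture, depth): 480x640x3 uint8, red, green, blue; 480x640 float32, m along the optical axis (not along the pixel's ray), 0 where there is no reading.
- manip.get_calibration(name): a dict with "camera_matrix" (3x3 intrinsics, pixels), "k1" (the pictures are not rectified: a ray, as slopes to the right and down, at radius r is drawn at 1 + k1 r^2 times it, then the intrinsics apply), "R" (3x3) and "t" (3): a world point X has camera coordinates R X + t. Camera axes: x right, y down, z forward; pixel columns grow to the right and rows downward; lengths in m; the calibration is good to about 2 mm. A picture is of the moment at which its call begins: read the wrist's pose just before it. get_calibration takes no time and is no camera call; for the wrist camera it gives the pose at the moment of the call.
A pose or a line that the arm cannot do raises manip.Unreachable and nothing moves.
- manip.sign_off(): hands the job in; it is judged then, once.
Trained networks look in the newest picture that a camera, given by its name, has taken for a name from the list of things; names that differ only in an ending like _2 or _b are one class to them, and where a whole thing is asked for, a point or a joint stands for the part that bears it (a point fixed in the world has none). Each returns a list of dicts, best first, with "confidence" (0 to 1); they miss things now and then, are a little off and sometimes report something else, mostly with a low value. They report only what shows in the picture. A call takes as long as a camera call.
- manip.look_for(camera, name): "at" ([x, y, z] in m, in world coordinates, good to about 4 mm: the middle of the surface that is visible of it).
Readings, each from a call of its own:
- manip.current_time(): time.
- manip.current_qpos(): joint angles.
- manip.current_joint_vel(): joint speeds.
- manip.current_joint_torque(): joint torques, N m.
- manip.current_ee_pos(): TCP position.
- manip.current_tcp_rot(): TCP orientation.
- manip.current_force(): force on the tool from outside, world axes, zero at the start.
- manip.current_ft_torque(): the same for the moment, N m.
- manip.current_grip_width(): opening from 0.0 (shut) to 1.0 (fully open).
- manip.current_grip_force(): force on a finger pad.
Only numpy, scipy, OpenCV 4.12 (cv2) and the standard library are available. Lean on these libraries where they do the work, as an engineer would, in place of code of your own. Each camera call takes 0.05 s, during which the arm holds its last target. There are 200 camera calls.

## Working session

There is one attempt and no reset: what is moved stays moved. The work goes in short steps, each a Python script; the robot and the scene stay as the last script left them, time stands still between calls to the robot, and variables do not carry over. Pictures are saved under pics/ and viewed, at most 10 in all, crops included, and the job is handed in when it is done.

```bash
mkdir -p pics; ls
python3 - <<'E'
from bench import manip
import cv2, numpy as np
ims=[]
for c in ["scene","top"]:
    p,d=manip.grab_frame(c); np.savez(f"pics/{c}1.npz",p=p,d=d)
    cv2.imwrite(f"pics/{c}1.png",p[:,:,::-1])
    for n in ["blue_handle","blue_band","gauge_disc","green_nose","blue_turn"]:
        print(c,n,[(np.round(r["at"],3).tolist(),round(r["confidence"],2)) for r in manip.look_for(c,n)[:3]])
    k=manip.get_calibration(c); print(np.round(-k["R"].T@k["t"],3), k["k1"])
print(manip.current_time())
E
```

```text
pics
scene blue_handle [([0.562, 0.252, 0.185], 0.55)]
scene blue_band [([0.57, 0.245, 0.184], 0.67)]
scene gauge_disc [([0.582, 0.003, 0.227], 0.93)]
scene green_nose [([0.518, -0.184, 0.208], 0.88)]
scene blue_turn [([0.572, 0.245, 0.179], 0.59)]
[0.936 0.329 1.032] -0.16627095898360925
top blue_handle []
top blue_band [([0.556, 0.239, 0.182], 0.69)]
top gauge_disc [([0.577, 0.001, 0.224], 0.7)]
top green_nose [([0.508, -0.193, 0.217], 0.76)]
top blue_turn [([0.551, 0.238, 0.183], 0.98), ([0.503, -0.19, 0.22], 0.18)]
[ 0.332 -0.015  1.365] -0.1797834625673745
0.6
```

View pics/scene1.png

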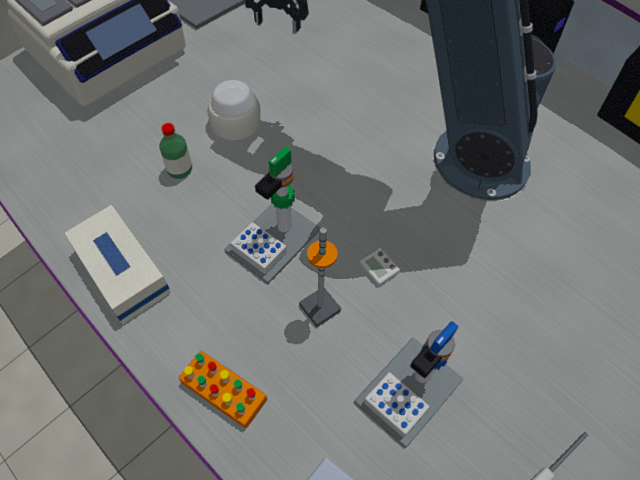

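View pics/top1.png

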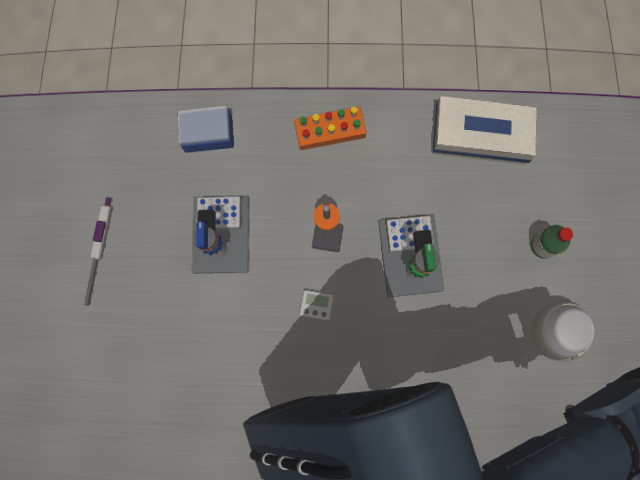

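The scene view shows the blue reader with its bar at (443,337), the gauge disc at (322,253) and the green reader at (280,170). In the top view these are at (202,235), (327,216) and (430,258). Next I'll compute the bar's pose and the disc and band heights from the depth images.

```bash
cat > h.py <<'E'
from bench import manip
import cv2, numpy as np
def cloud(c,p=None,d=None,k=None):
    if k is None: k=manip.get_calibration(c)
    if p is None: p,d=manip.grab_frame(c)
    v,u=np.mgrid[:480,:640]; uv=np.stack([u,v],-1).reshape(-1,1,2).astype(np.float64)
    s=cv2.undistortPoints(uv,np.asarray(k["camera_matrix"]),np.array([k["k1"],0,0,0.])).reshape(480,640,2)
    X=np.dstack([s*d[...,None],d])
    W=(X-np.asarray(k["t"]))@np.asarray(k["R"]); W[d==0]=np.nan
    return p,W
def colour(p):
    h=cv2.cvtColor(p,cv2.COLOR_RGB2HSV); H,S,V=[h[...,i].astype(int) for i in range(3)]
    return dict(blue=(H>100)&(H<125)&(S>120)&(V>50), orange=(H>5)&(H<20)&(S>150)&(V>50))
def near(W,c,r): return np.hypot(W[...,0]-c[0],W[...,1]-c[1])<r
E
python3 - <<'E'
from h import *
np.set_printoptions(precision=4,suppress=True)
for c in ["scene","top"]:
    z=np.load(f"pics/{c}1.npz"); p,W=cloud(c,z["p"],z["d"]); m=colour(p)
    B=W[m["blue"]&near(W,(.56,.245),.06)&(W[...,2]>.16)]
    zt=np.percentile(B[:,2],97); T=B[B[:,2]>zt-.006]
    rc=cv2.minAreaRect((T[:,:2]*1000).astype(np.float32))
    print(c,"blue",len(B),"top z",zt,len(T),T.mean(0),rc)
    for n,ce,r in [("disc",(.58,.002),.05),("band",(.56,.245),.06)]:
        O=W[m["orange"]&near(W,ce,r)&(W[...,2]>.12)]
        if len(O): print(n,len(O),O.mean(0),np.percentile(O[:,2],[5,50,95]),O.min(0),O.max(0))
E
```

```text
scene blue 344 top z 0.2262892492602879 240 [0.5444 0.2462 0.2238] ((544.6271362304688, 246.18515014648438), (49.34516906738281, 15.724210739135742), 0.986649751663208)
disc 558 [0.5838 0.0019 0.2237] [0.22   0.2238 0.2263] [ 0.5546 -0.0274  0.2153] [0.6069 0.026  0.2514]
band 22 [0.5565 0.256  0.1719] [0.1668 0.1713 0.179 ] [0.5425 0.2268 0.165 ] [0.5621 0.2693 0.1798]
top blue 192 top z 0.22870363977344574 133 [0.5412 0.2462 0.2254] ((542.3768310546875, 246.77964782714844), (48.3034782409668, 14.999556541442871), 0.49664580821990967)
disc 454 [0.5776 0.0002 0.224 ] [0.2198 0.2241 0.2278] [ 0.5543 -0.0245  0.2149] [0.605  0.0243 0.2321]
band 13 [0.5305 0.2297 0.1706] [0.1661 0.1701 0.1752] [0.5197 0.2222 0.1645] [0.5436 0.2449 0.1756]
```

```bash
cat >> h.py <<'E'
def rot(a,flip=1):  # tool down, tool y along +-world y turned by a
    c,s=np.cos(a),np.sin(a)
    return np.array([[c,-s,0],[s,c,0],[0,0,1]])@np.diag([flip,-flip,-1.])
E
python3 - <<'E'
from h import *
np.set_printoptions(precision=4,suppress=True)
p=np.array([.543,.2464,.195])
best=None
for f in (1,-1):
    q=[manip.inverse_kinematics(p,rot(a,f)) for a in (0.015,1.1)]
    print(f,q)
    if all(x is not None for x in q):
        m=max(abs(x[5]) for x in q)
        if best is None or m<best[0]: best=(m,f)
f=best[1]; print("flip",f)
e=np.array(manip.current_ee_pos()); manip.move_l(e+[0,0,.17],max_speed=.3)
manip.move_ptp([.543,.2464,.40],rot(.015,f))
k=manip.get_calibration("wrist"); im,d=manip.grab_frame("wrist")
cv2.imwrite("pics/w1.png",im[:,:,::-1])
_,W=cloud("wrist",im,d,k); m=colour(im)
B=W[m["blue"]&near(W,p,.06)&(W[...,2]>.2)]
if len(B)>50:
    zt=np.percentile(B[:,2],97);T=B[B[:,2]>zt-.006]
    print(zt,np.median(T[:,2]),T.mean(0),cv2.minAreaRect((T[:,:2]*1000).astype(np.float32)))
O=W[m["orange"]&near(W,(.58,.002),.06)&(W[...,2]>.15)]
if len(O): print("disc",len(O),np.percentile(O[:,2],[5,50,95]))
print(manip.current_time(),manip.current_qpos(),manip.current_force())
E
```

```text
1 [array([ 0.3479,  0.4719,  1.5643, -0.    ,  1.1054,  1.9037]), array([ 0.3479,  0.4719,  1.5643, -0.    ,  1.1054,  0.8187])]
-1 [array([ 0.3479,  0.4719,  1.5643, -0.    ,  1.1054, -1.2379]), array([ 0.3479,  0.4719,  1.5643, -0.    ,  1.1054, -2.3229])]
flip 1
0.22518508228448567 0.22367677369953307 [0.5455 0.2457 0.2236] ((545.694091796875, 245.99061584472656), (49.06169509887695, 15.638511657714844), 1.1909394264221191)
disc 2312 [0.2191 0.2235 0.2248]
4.225 [ 0.3469  0.3307  1.2722 -0.0001  1.5387  1.9035] [ 0.1042 -0.6109  0.3948]
```

View pics/w1.png

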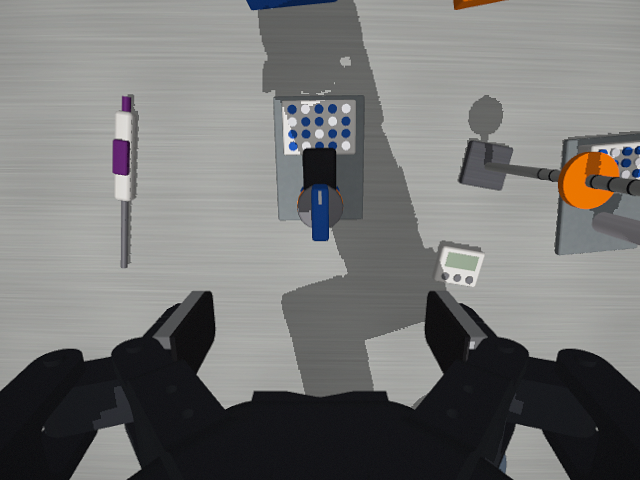

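The wrist view puts the bar at (320,212) and the disc at (588,180), matching the other views. The bar top and disc top are both at about 0.2236 m, so the rise needed is about 52 mm. I'll grasp and twist.

Run:
```python
from h import *
np.set_printoptions(precision=3,suppress=True)
x,y,z=.545,.2462,.1915
manip.set_gripper(.6,100)
manip.move_l([x,y,.24],rot(.018),max_speed=.15)
manip.move_l([x,y,z],max_speed=.05)
manip.set_gripper(0.0,100)
print("grip",manip.current_grip_width(),manip.current_grip_force(),manip.current_force())
for a in np.arange(.15,1.06,.15):
    manip.move_l([x,y,z],rot(.018+a),max_speed=.1)
    print(round(a,2),manip.current_force(),manip.current_ft_torque()[2],manip.current_time())
e=manip.current_tcp_rot(); print(np.arctan2(e[1][0],e[0][0]),manip.current_ee_pos())
```

```text
grip 0.170282036046233 97.6060688495636 [ 0.843 -4.844  1.092]
0.15 [ 0.256 -5.007  0.828] 0.056845809823786925 7.7083
0.3 [-0.107 -5.163  0.713] 0.045698577241628596 8.0083
0.45 [-0.74  -4.724  1.405] 0.05758466085359169 8.3083
0.6 [-1.114 -5.339  1.747] 0.050790484717339594 8.6083
0.75 [-2.599 -3.187  2.186] -0.015224829068293429 8.9083
0.9 [-2.789 -3.588  2.51 ] 0.024134365961237823 9.2083
1.05 [-4.723 -3.284  2.965] 0.05007109239272576 9.5083
1.0612615271075336 [0.545 0.246 0.191]
```

Run:
```python
from h import *
np.set_printoptions(precision=3,suppress=True)
x,y,z=.545,.2462,.1915
manip.move_l([x,y,z+.01],max_speed=.03); print(manip.current_force())
if manip.current_force()[2]>-15:
    manip.move_l([x,y,z+.052],max_speed=.04); manip.dwell(.2); print(manip.current_force(),manip.current_ee_pos())
    k=manip.get_calibration("wrist"); im,d=manip.grab_frame("wrist"); cv2.imwrite("pics/w2.png",im[:,:,::-1])
    p,d=manip.grab_frame("scene"); cv2.imwrite("pics/s2.png",cv2.resize(p[150:450,250:550,::-1],(600,600)))
    _,W=cloud("scene",p,d); m=colour(p)
    for n,c,r in (("disc",(.58,.002),.05),("band",(x,y),.05)):
        O=W[m["orange"]&near(W,c,r)&(W[...,2]>.15)]
        if len(O): print(n,len(O),np.percentile(O[:,2],[5,50,95]))
print(manip.current_time())
```

```text
[-4.68  -1.554 -1.287]
[-6.348  0.273 -3.821] [0.545 0.246 0.244]
disc 535 [0.22  0.224 0.226]
band 42 [0.218 0.223 0.228]
11.4917
```

View pics/s2.png

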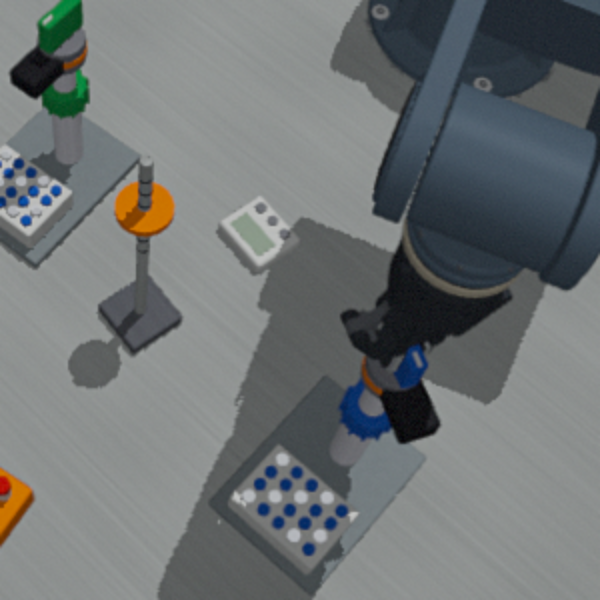

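The crop shows the head raised clear of the collar at about (370,405), with its nose twisted counter-clockwise and the band level with the disc. Now I'll twist it back to lock.

Run:
```python
from h import *
np.set_printoptions(precision=3,suppress=True)
x,y,z=.545,.2462,.2435
for a in [.9,.75,.6,.45,.3,.15,.05,-.02]:
    manip.move_l([x,y,z],rot(.018+a),max_speed=.1)
    print(a,manip.current_force(),round(manip.current_ft_torque()[2],3))
manip.dwell(.2)
manip.set_gripper(.6); manip.dwell(.2)
print(manip.current_force())
manip.move_l([x,y,z+.06],max_speed=.06)
manip.move_l([x,y,.43],max_speed=.2)
k=manip.get_calibration("wrist"); im,d=manip.grab_frame("wrist"); cv2.imwrite("pics/w3.png",im[:,:,::-1])
_,W=cloud("wrist",im,d,k); m=colour(im)
B=W[m["blue"]&near(W,(x,y),.06)&(W[...,2]>.24)]
zt=np.percentile(B[:,2],97);T=B[B[:,2]>zt-.006]
print(zt,np.median(T[:,2]),cv2.minAreaRect((T[:,:2]*1000).astype(np.float32)))
O=W[m["orange"]&near(W,(.58,.002),.06)&(W[...,2]>.15)]
if len(O): print("disc",len(O),O.mean(0),np.percentile(O[:,2],[5,50,95]))
print(manip.current_time())
```

```text
0.9 [-5.371 -1.03  -4.339] 0.023
0.75 [-7.201 -0.499 -5.17 ] -0.012
0.6 [-4.92  -0.624 -4.936] -0.056
0.45 [-5.734 -1.913 -3.864] -0.037
0.3 [-4.753 -2.038 -3.496] -0.012
0.15 [-4.853 -2.644 -4.684] -0.056
0.05 [-4.708 -3.165 -4.142] -0.065
-0.02 [-5.502 -4.342 -4.667] 1.097
[-0.688  0.107  0.368]
0.27747525977423654 0.27605148420909115 ((545.64208984375, 245.841552734375), (49.799110412597656, 15.744256973266602), 1.9125876426696777)
disc 1959 [0.582 0.004 0.223] [0.22  0.224 0.225]
16.6167
```

View pics/w3.png

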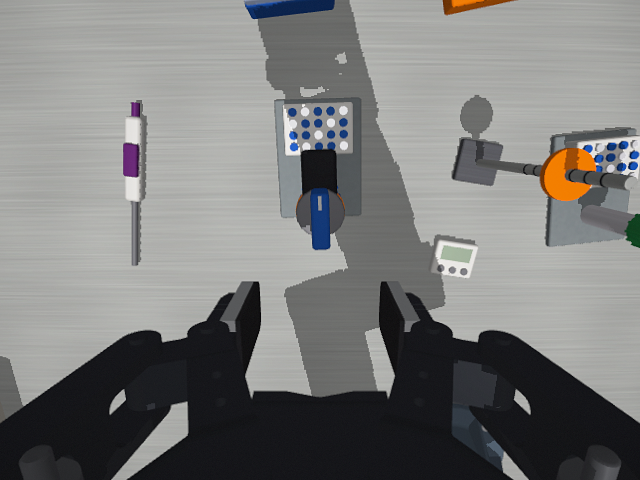

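The bar at (320,218) is straight again, with the nose over its rack. Its top is at 0.276 m, so the band is at about 0.220 m, level with the disc centre at about 0.2195 m, and the gripper is clear.

```bash
python3 -c "
from bench import manip
print(manip.sign_off())"
```

```text
the job is handed in; nothing more can be done
None
```

The job is handed in (no verdict came back): the blue reader was unlocked, raised about 52 mm to bring its band within about 1 mm of the disc's height by camera, locked again and let go, with the gauge and green reader untouched.

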